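Pull two stuck sleeves apart at the vise and sort them by size

ROBOT

A 6-joint arm with a two-finger parallel gripper is mounted at the origin on the work surface. World frame = base frame: x ahead of the robot, y to its left, z up, the work surface at z = 0. Lengths are in m, angles in rad, forces in N, time in s.
With the tool pointing down it reaches from about 0.35 to 0.775 m from the base axis. Payload 5.5 kg.
Tool frame: the origin (TCP) lies midway between the tips of the shut fingers; the grasp point (between the pads) lies 19 mm behind it; z points along the fingers, y is the line along which they close (so a half turn about z gives the same grasp; the last joint's range is limited). The gripper opens to 85 mm and grips with 20 to 120 N. Pads are 22 mm wide; open, the fingers measure 114 mm over their backs; the gripper's body (76 mm by 85 mm) begins 54 mm behind the grasp point. The pads swing forward as they close: fully open they stand 13 mm farther back than shut.
Start: joints at [-1.439, 0.313, 0.046, 1.304, 0, 1.431], TCP at [0.154, -0.554, 0.231] pointing down, gripper open.
Joint ranges: [-2.76, 2.76], [-0.86, 1.69], [-1.03, 1.26], [-2.2, 2.34], [-1.47, 1.5], [-3.14, 3.14]. Speed limits (rad/s): [2.57, 2.57, 3.14, 3.14, 3.14, 3.14].

INTERFACE

Orientations are given as [roll, pitch, yaw] about the fixed x, y, z axes, in that order (R = Rz(yaw) Ry(pitch) Rx(roll)).
In Python, from plant import * gives the robot as it stands. The module is installed in compiled form; this text tells all that it offers.
- The arm moves only by the shell command python3 -m pendant 'ROWS' [FORCE]. ROWS is JSON, a list of rows, each an object with "hand": the opening, from 0 (shut) to 1 (fully open); "offset": the shift along the tool's x, y, z in m, a list of three; "twist": the turn about the tool's z in rad. In form: [{"hand": hand, "offset": [x, y, z], "twist": twist}, ...]. A call has 1 to 12 rows; each row shifts and turns the commanded pose from where the row before left it, along the tool's axes as they then stand; what a row does not reach is not made up. A row lasts 1/12 s, in which the tool goes at most 41.7 mm and 7.16 degrees, less where a joint would pass 70% of its speed; a pose out of reach is approached as far as the arm can. A call is refused whole if a number of a shift passes 0.0417 or a number of a turn 0.125, either way. A call with a gripper value outside its range is refused whole. The fingers move at their own pace and stop on an object; FORCE is the grip in N (left out, the last holds). Time passes only in rows, so rows that do not move let the fingers close. It gives the time, the measured TCP pose, the force, the opening and the grip force at its end, in the units of the state.
- observe(): the state, without advancing time (a new reading comes with each control period).
- camera(name): name is "side" or "top"; returns the picture (400x640x3 uint8, blue, green, red); there is no depth.
- get_calibration(name): a dict with "intrinsics" (3x3 intrinsics, pixels), "k1" (the pictures are not rectified: a ray, as slopes to the right and down, at radius r is drawn at 1 + k1 r^2 times it, then the intrinsics apply), "camera_from_world" (4x4, takes a point from world to camera coordinates). Camera axes: x right, y up, looking along -z (the intrinsics and any distortion apply to the point x, -y, -z); pixel columns grow to the right and rows downward; lengths in m; the calibration is good to about 2 mm. A picture is of the moment at which its call begins. get_calibration takes no time and is no camera call.
- finish_job(): hands the job in; it is judged then, once.
The state is a dict: "time": time; "joint_pos": joint angles; "joint_velocities": joint speeds; "tau": joint torques, N m; "position": TCP position; "orientation": TCP orientation; "wrist_force": force on the tool from outside, world axes, zero at the start; "wrist_torque": the same for the moment, N m; "width": finger opening in m; "grasp_force": force on a finger pad.
Only numpy, scipy, OpenCV 4.12 (cv2) and the standard library are available. Lean on these libraries where they do the work, as an engineer would, in place of code of your own. Each camera call takes 0.05 s, during which the arm holds its last target. There are 200 camera calls.

TASK

The small square aluminium sleeve is stuck fast inside the large one: lay the pair in the open drill-press vise, flat on its bed between the jaws with the large sleeve's two lugs just behind the end of the jaws, so that they catch there and hold it back, then take hold of the small sleeve where it sticks out on the other side and pull it straight out. Then lay each sleeve flat in the tray that already has a spare sleeve of its size standing in it, and leave the other things on the bench where they are.

Things in the scene. Friction and masses are not known exactly. Their poses are not given: they have to be found in the camera images.
- large_sleeve: Large aluminium box-section sleeve, 60 x 60 mm outside, 140 mm long, wall 6 mm, 0.5 kg, open both ends; side lugs at its -x end. First lies flat on the bench with the small sleeve stuck in its mouth. Origin: centre of its underside at mid-length; x along it to the mouth, z up. The pair weighs 0.8 kg and lifts as one by either sleeve.
- large_core (a point): centre of the large sleeve, on its axis at mid-length, 30 mm above its underside; the nested pair balances about 26 mm from here towards the mouth
- large_mouth (a point): centre of the large sleeve's mouth, 70 mm from its centre along +x. A sprung pad in the roof, 18 to 37 mm inside under a dark screw head, grips the small sleeve: a pull of about 8 to 14 N slides it out.
- large_lugs (a point): middle of the large sleeve between its two lugs, 65 mm from its centre along -x. The lugs are the last 10 mm of that end and stand out 16 mm on the +y and -y sides (92 mm over both), from 8 to 52 mm above the underside.
- small_sleeve: Small sleeve of the same kind, 45 x 45 mm outside, 140 mm long, wall 4 mm, 0.26 kg. First parallel to the large one, its -x end sunk 58 to 70 mm into the large mouth, its underside 6 mm above the large one's; 70 to 82 mm stand out. Origin: centre of its underside at mid-length; x along it, away from the large sleeve, z up.
- small_core (a point): centre of the small sleeve, on its axis at mid-length, 22.5 mm above its underside
- small_end (a point): centre of the small sleeve's outer (+x) end, 70 mm from its centre. Its lugs are the last 10 mm there, standing out 12 mm on the +y and -y sides (69 mm over both), from 8 to 37 mm above its underside; the 60 to 72 mm between them and the large mouth are plain, to be gripped.
- tray_large: Fixed plywood tray, 276 x 150 mm outside (260 x 134 inside), rim 22 mm high, floor 6 mm thick. At its +x end a spare large sleeve (60 x 60 mm, 140 mm tall) stands fixed, lugs up, its axis 94 mm from the tray's centre; from 60 mm ahead of the centre to 130 mm behind, the tray is free for a large sleeve to lie along it. Origin: centre of its underside, x along it.
- tray_small: The same tray for small sleeves: the fixed spare standing at its +x end is 45 x 45 mm, 140 mm tall, its axis 94 mm from the tray's centre. Origin: centre of its underside, x along it, y across.
- vise: Low grey drill-press vise bolted to the bench, 68 mm high at most, jaws fixed 72 mm apart. Origin on the bench under the middle of the gap; x along the slide (screw and T-handle to -x, reaching 173 mm), y along the jaws. Each jaw is 100 mm long along y (50 mm either side) and 35 mm thick; casting 90 mm wide, feet 150 mm wide and 12 mm high (19 mm at the bolts).
- vise_gap (a point): Middle of the gap, on the flat bed 32 mm above the bench; axes as the vise's. Jaw tops are 30 mm above it, so a large sleeve on the bed stands 30 mm above them. Lay the large sleeve with its x along +y or -y here and its lugs touching or just past the end of the jaws on the side away from its mouth: its centre is then 5 to 10 mm from this point, towards its mouth.
- tape_measure: bystander: black tape measure, 70 x 42 x 66 mm; origin under its centre
- offcut: bystander: wooden offcut, 120 x 58 x 30 mm
- mallet: bystander: rubber mallet lying along its y, head 90 mm wide and 58 mm high at its origin, handle 260 mm
- glue_bottle: bystander: yellow glue bottle standing, 58 mm across, 170 mm high
- f_clamp: bystander: F-clamp lying flat, 300 mm bar along its x, under 40 mm high
- mug: bystander: white mug, 80 mm across, 95 mm high
Things that resemble listed ones, but are neither listed nor needed, are in the scene too. What is shaped like the large_sleeve but orange or purple is not meant.

How it is judged:
By the outcome, as a careful person would: the job done as asked, in the order asked, and still so for the second after the job is handed in, with the robot touching nothing.
It also fails if it takes over 72 s, if anything falls off the work surface, if the arm or the gripper's body presses on something with over 40 N, if the wrist force passes 120 N, or if a joint passes its speed limit or range.

## Working session

There is one attempt and no reset: what is moved stays moved. The work goes in short steps, Python scripts to look and compute and a shell command to move; the robot and the scene stay as the last step left them, time stands still between calls to the robot, and variables do not carry over. Pictures are saved under pics/ and viewed, at most 10 in all, crops included, and the job is handed in when it is done.

```bash
mkdir -p pics
python3 - <<'E'
from plant import *
import cv2,numpy as np
for n in("top","side"):
    cv2.imwrite(f"pics/{n}0.png",camera(n))
    c=get_calibration(n);print(n,c["intrinsics"],c["k1"],np.round(c["camera_from_world"],3))
s=observe();print(s["time"],s["position"],s["orientation"],s["width"])
E
```

```text
top [[508.58880889   0.         325.26564526]
 [  0.         508.58880889 209.03129473]
 [  0.           0.           1.        ]] -0.12619879785571814 [[-0.02  -1.     0.012  0.041]
 [ 0.995 -0.019  0.099 -0.492]
 [-0.099  0.014  0.995 -1.662]
 [ 0.     0.     0.     1.   ]]
side [[366.47816215   0.         326.51722996]
 [  0.         366.47816215 194.54964157]
 [  0.           0.           1.        ]] -0.02240820348122611 [[-0.71  -0.705 -0.002  0.396]
 [ 0.521 -0.526  0.672 -0.278]
 [-0.475  0.476  0.74  -1.074]
 [ 0.     0.     0.     1.   ]]
0.1 [ 0.15426846 -0.55346463  0.23049752] [-3.13999167e+00 -2.05487435e-04  2.71777230e-01] 0.08521767567461284
```

View pics/top0.png

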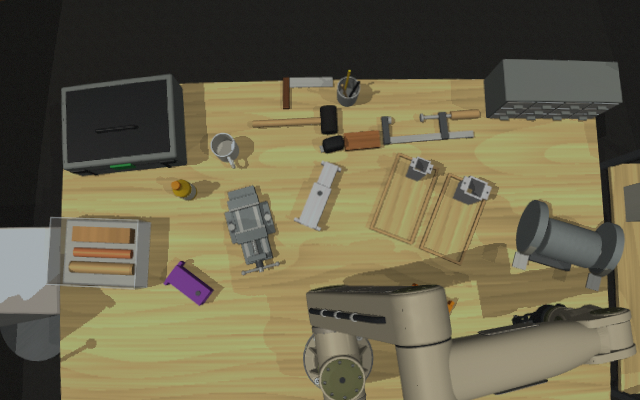

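View pics/side0.png

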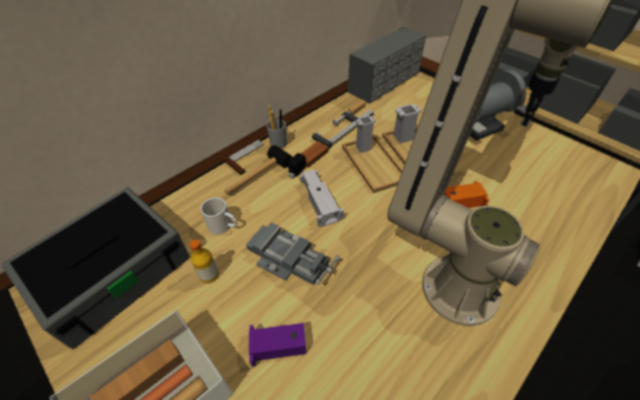

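The top view shows the pair at about (320,195) with its large lugs near (305,220). The vise is at (250,225) with its handle at (265,268), and the trays are at (405,200) and (455,215). Next I'll zoom in.

```bash
cat > h.py <<'E'
from plant import *
import cv2,numpy as np
def ray(n,u,v):
    c=get_calibration(n);K=np.array(c["intrinsics"]);T=np.array(c["camera_from_world"])
    d=np.array([(u-K[0,2])/K[0,0],(v-K[1,2])/K[1,1]]);s=d.copy()
    for _ in range(20): s=d/(1+c["k1"]*(s@s))
    R=T[:3,:3];return -R.T@T[:3,3],R.T@np.array([s[0],-s[1],-1])
def onz(n,u,v,z):
    o,d=ray(n,u,v);return np.round(o+d*(z-o[2])/d[2],4)
def proj(n,p):
    c=get_calibration(n);K=np.array(c["intrinsics"]);T=np.array(c["camera_from_world"])
    q=T[:3,:3]@np.array(p)+T[:3,3];s=np.array([q[0],-q[1]])/-q[2];s=s*(1+c["k1"]*(s@s))
    return K[:2,:2]@s+K[:2,2]
def crop(img,x,y,w,h,f,name):
    cv2.imwrite(name,cv2.resize(img[y:y+h,x:x+w],None,fx=f,fy=f,interpolation=cv2.INTER_CUBIC))
E
python3 -c "
import cv2;from h import crop
i=cv2.imread('pics/top0.png')
crop(i,215,145,140,140*3//4+30,5.7*.78,'pics/a.png') if 0 else crop(i,215,150,133,100+30,4.6*1,'pics/a.png')
crop(i,362,145,140,125,4.8,'pics/b.png')"
```

```text
(no output)
```

View pics/a.png

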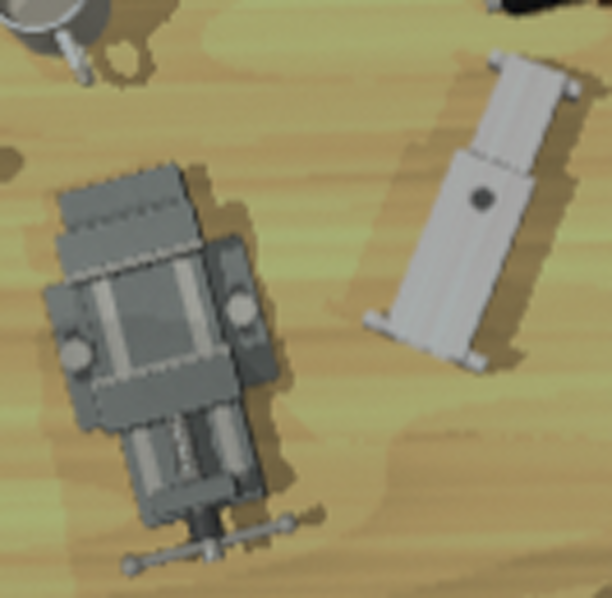

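View pics/b.png

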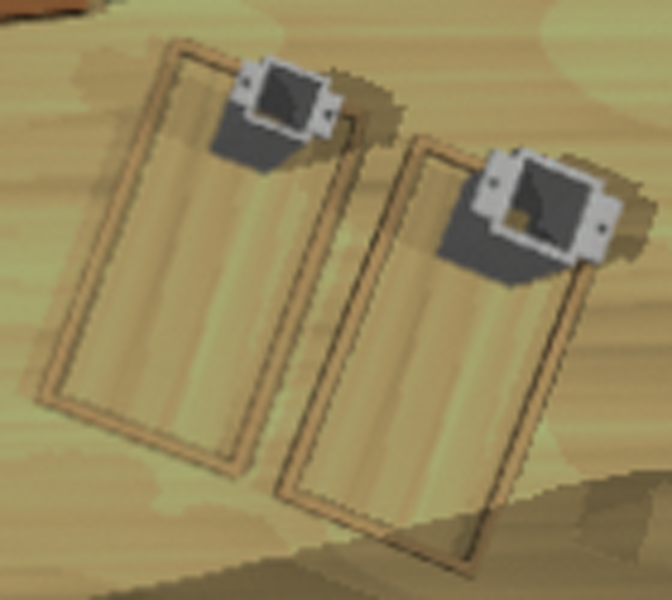

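```bash
cat > m.py <<'E'
from h import *
def A(p,z): return onz("top",215+(p[0]+.5)/4.6-.5,150+(p[1]+.5)/4.6-.5,z)[:2]
def B(p,z): return onz("top",362+(p[0]+.5)/4.8-.5,145+(p[1]+.5)/4.8-.5,z)[:2]
def dirn(a,b): d=b-a; return np.round(np.degrees(np.arctan2(d[1],d[0])),1),np.round(np.linalg.norm(d),4)
ml,mr,sc=A((457,150),.06),A((535,178),.06),A((482,198),.061)
l1,l2=A((370,318),.052),A((482,364),.052)
e1,e2=A((492,60),.043),A((577,90),.043)
lm,mm,em=(l1+l2)/2,(ml+mr)/2,(e1+e2)/2
print("lugs",lm,"mouth",mm,"end",em,"screw",sc,dirn(lm,mm),dirn(lm,em),dirn(l2,l1),dirn(e2,e1),dirn(mr,ml))
f=[A((72,278),.062),A((205,243),.062)];n=[A((95,384),.062),A((240,349),.062)]
print("vise far",f,"near",n,dirn(f[1],f[0]),dirn(n[1],n[0]),"ctr",(f[0]+f[1]+n[0]+n[1])/4, dirn((n[0]+n[1])/2,(f[0]+f[1])/2))
print("h", A((132,567),.05),A((288,521),.05))
for nm,c in(("S",[(35,400),(243,475),(178,38),(369,110)]),("L",[(275,492),(475,577),(415,135)])):
    P=[B(q,.022) for q in c]; print(nm,P,dirn(P[0],P[2]),dirn(P[1],P[0]),"ctr",(P[1]+P[2])/2)
E
python3 m.py
```

```text
lugs [0.44275 0.0909 ] mouth [0.56695 0.03905] end [0.6336  0.00995] screw [0.5427 0.0494] (np.float64(-22.7), np.float64(0.1346)) (np.float64(-23.0), np.float64(0.2073)) (np.float64(66.5), np.float64(0.0857)) (np.float64(69.2), np.float64(0.0649)) (np.float64(69.0), np.float64(0.0588))
vise far [array([0.4912, 0.3399]), array([0.5143, 0.2455])] near [array([0.4161, 0.3239]), array([0.4389, 0.2215])] (np.float64(103.8), np.float64(0.0972)) (np.float64(102.6), np.float64(0.1049)) ctr [0.465125 0.2827  ] (np.float64(14.9), np.float64(0.0779))
h [0.2874 0.3005] [0.3178 0.1902]
S [array([ 0.4269, -0.1125]), array([ 0.372 , -0.2554]), array([ 0.6797, -0.221 ]), array([ 0.6264, -0.3547])] (np.float64(-23.2), np.float64(0.2751)) (np.float64(69.0), np.float64(0.1531)) ctr [ 0.52585 -0.2382 ]
L [array([ 0.3598, -0.2773]), array([ 0.2975, -0.4158]), array([ 0.6081, -0.3868])] (np.float64(-23.8), np.float64(0.2714)) (np.float64(65.8), np.float64(0.1519)) ctr [ 0.4528 -0.4013]
```

```bash
cat > p.py <<'E'
import sys
from h import *
def plan(x,y,z,yaw,N):
    s=observe();p=np.array(s["position"]);y0=s["orientation"][2]
    d=yaw-y0; d=(d+np.pi)%(2*np.pi)-np.pi
    M=sum(np.array([[np.cos(a),np.sin(a)],[np.sin(a),-np.cos(a)]]) for a in y0+d*np.arange(N)/N)
    o=np.linalg.solve(M,[x-p[0],y-p[1]])
    print("from",np.round(p,4),np.round(s["orientation"],4),"t",round(s["time"],2),"w",round(s["width"],4))
    print(N,"rows: offset",np.round([*o,(p[2]-z)/N],5),"twist",round(-d/N,5),"step",round(float(np.hypot(*o)),4))
if __name__=="__main__": plan(*map(float,sys.argv[1:5]),int(sys.argv[5]))
E
python3 p.py .5265 .0562 .2305 2.744 24
```

```text
from [ 0.1543 -0.5535  0.2305] [-3.140e+00 -2.000e-04  2.718e-01] t 0.1 w 0.0852
24 rows: offset [ 0.03533  0.01636 -0.     ] twist -0.10301 step 0.0389
```

```bash
python3 -m pendant '[{"hand":1,"offset":[0.0353,0.0164,0],"twist":-0.103},{"hand":1,"offset":[0.0353,0.0164,0],"twist":-0.103},{"hand":1,"offset":[0.0353,0.0164,0],"twist":-0.103},{"hand":1,"offset":[0.0353,0.0164,0],"twist":-0.103},{"hand":1,"offset":[0.0353,0.0164,0],"twist":-0.103},{"hand":1,"offset":[0.0353,0.0164,0],"twist":-0.103},{"hand":1,"offset":[0.0353,0.0164,0],"twist":-0.103},{"hand":1,"offset":[0.0353,0.0164,0],"twist":-0.103},{"hand":1,"offset":[0.0353,0.0164,0],"twist":-0.103},{"hand":1,"offset":[0.0353,0.0164,0],"twist":-0.103},{"hand":1,"offset":[0.0353,0.0164,0],"twist":-0.103},{"hand":1,"offset":[0.0353,0.0164,0],"twist":-0.103}]' 60
python3 p.py .5265 .0562 .2305 2.744 12
```

```text
time: 1.1
position: [0.5587, -0.3806, 0.2301]
orientation: [-3.141, -0.001, 1.513]
wrist_force: [0.4, -0.9, -0.3]
width: 0.0854
grasp_force: 0.0
from [ 0.5587 -0.3806  0.2301] [-3.1408e+00 -6.0000e-04  1.5129e+00] t 1.1 w 0.0854
12 rows: offset [ 3.531e-02  1.631e-02 -3.000e-05] twist -0.10259 step 0.0389
```

Tracks well. I'll finish the arc, then take both views to verify, now that the view is less obstructed.

```bash
python3 -m pendant '[{"hand":1,"offset":[0.0353,0.0163,0],"twist":-0.1026},{"hand":1,"offset":[0.0353,0.0163,0],"twist":-0.1026},{"hand":1,"offset":[0.0353,0.0163,0],"twist":-0.1026},{"hand":1,"offset":[0.0353,0.0163,0],"twist":-0.1026},{"hand":1,"offset":[0.0353,0.0163,0],"twist":-0.1026},{"hand":1,"offset":[0.0353,0.0163,0],"twist":-0.1026},{"hand":1,"offset":[0.0353,0.0163,0],"twist":-0.1026},{"hand":1,"offset":[0.0353,0.0163,0],"twist":-0.1026},{"hand":1,"offset":[0.0353,0.0163,0],"twist":-0.1026},{"hand":1,"offset":[0.0353,0.0163,0],"twist":-0.1026},{"hand":1,"offset":[0.0353,0.0163,0],"twist":-0.1026},{"hand":1,"offset":[0.0353,0.0163,0],"twist":-0.1026}]' 60
python3 p.py .5265 .0562 .1 2.744 5
python3 - <<'E'
from h import *
i=camera("side");cv2.imwrite("pics/side1.png",i)
crop(i,240,90,200,150,4,"pics/side1c.png")
E
```

```text
time: 2.1
position: [0.5263, 0.0567, 0.2306]
orientation: [-3.141, -0.001, 2.745]
wrist_force: [0.5, 0.5, 0.8]
width: 0.0853
grasp_force: 0.0
from [0.5263 0.0567 0.2306] [-3.1415e+00 -7.0000e-04  2.7446e+00] t 2.1 w 0.0853
5 rows: offset [-7.000e-05 -7.000e-05  2.612e-02] twist 0.00012 step 0.0001
```

View pics/side1c.png

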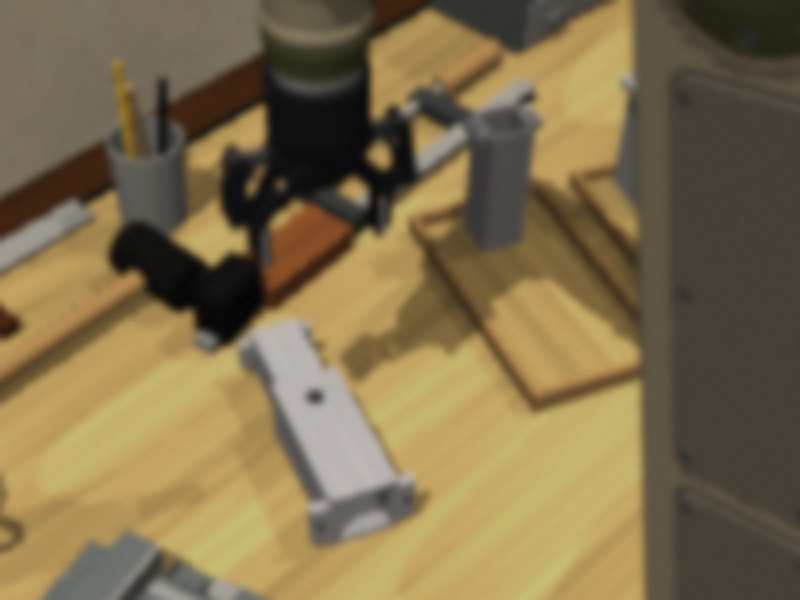

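The side crop shows the screw head at (315,396), which is full-image (318.6,188.7), and nothing near the pair. I'll cross-check the screw position in this view, then descend.

```bash
python3 -c "
from h import *
print(onz('side',240+315.5/4-.5,90+396.5/4-.5,.061))"
python3 -m pendant '[{"hand":1,"offset":[0,0,0.033],"twist":0},{"hand":1,"offset":[0,0,0.033],"twist":0},{"hand":1,"offset":[0,0,0.033],"twist":0},{"hand":1,"offset":[0,0,0.033],"twist":0},{"hand":1,"offset":[0,0,0.033],"twist":0},{"hand":1,"offset":[0,0,0.033],"twist":0},{"hand":1,"offset":[0,0,0],"twist":0}]' 60; python3 p.py .5265 .0562 .1 2.744 5
```

```text
[0.5464 0.051  0.061 ]
time: 2.73
position: [0.5218, 0.0549, 0.0271]
orientation: [-3.137, -0.011, 2.738]
wrist_force: [-2.1, -0.3, 0.6]
width: 0.0852
grasp_force: 0.0
from [0.5218 0.0549 0.0271] [-3.1374 -0.0107  2.7383] t 2.73 w 0.0852
5 rows: offset [-0.00076  0.00061 -0.01458] twist -0.00113 step 0.001
```

```bash
python3 -m pendant '[{"hand":1,"offset":[0,0,-0.003],"twist":0},{"hand":1,"offset":[0,0,0],"twist":0},{"hand":0,"offset":[0,0,0],"twist":0},{"hand":0,"offset":[0,0,0],"twist":0},{"hand":0,"offset":[0,0,0],"twist":0},{"hand":0,"offset":[0,0,0],"twist":0},{"hand":0,"offset":[0,0,0],"twist":0},{"hand":0,"offset":[0,0,0],"twist":0},{"hand":0,"offset":[0,0,0],"twist":0},{"hand":0,"offset":[0,0,0],"twist":0}]' 90; python3 p.py .5265 .0562 .1 2.744 5
```

```text
time: 3.57
position: [0.5299, 0.0554, 0.0395]
orientation: [3.138, 0.005, 2.739]
wrist_force: [-0.7, 2.1, 9.9]
width: 0.0575
grasp_force: 98.7
from [0.5299 0.0554 0.0395] [3.1382 0.0053 2.7393] t 3.57 w 0.0575
5 rows: offset [ 0.00069 -0.00011 -0.01211] twist -0.00095 step 0.0007
```

Gripped a bit high; I'll reopen and go lower.

```bash
python3 -m pendant '[{"hand":1,"offset":[0,0,0],"twist":0},{"hand":1,"offset":[0,0,0],"twist":0},{"hand":1,"offset":[0,0,0],"twist":0},{"hand":1,"offset":[0,0,0],"twist":0},{"hand":1,"offset":[0,0,0],"twist":0},{"hand":1,"offset":[0,0,0],"twist":0}]' 90; python3 p.py .5285 .0555 .029 2.744 2
```

```text
time: 4.07
position: [0.5271, 0.0548, 0.0361]
orientation: [-3.141, -0.0, 2.739]
wrist_force: [-0.5, 0.1, 0.0]
width: 0.0852
grasp_force: 0.0
from [0.5271 0.0548 0.0361] [-3.1413e+00 -2.0000e-04  2.7389e+00] t 4.07 w 0.0852
2 rows: offset [-0.00049  0.0006   0.00357] twist -0.00255 step 0.0008
```

```bash
python3 -m pendant '[{"hand":1,"offset":[0,0,0.004],"twist":0},{"hand":1,"offset":[0,0,0.004],"twist":0},{"hand":1,"offset":[0,0,0],"twist":0},{"hand":0,"offset":[0,0,0],"twist":0},{"hand":0,"offset":[0,0,0],"twist":0},{"hand":0,"offset":[0,0,0],"twist":0},{"hand":0,"offset":[0,0,0],"twist":0},{"hand":0,"offset":[0,0,0],"twist":0},{"hand":0,"offset":[0,0,0],"twist":0},{"hand":0,"offset":[0,0,0],"twist":0}]' 70; python3 p.py .5265 .0562 .1 2.744 5
```

```text
time: 4.9
position: [0.5277, 0.0552, 0.0287]
orientation: [3.141, 0.001, 2.739]
wrist_force: [-0.2, 2.3, 4.8]
width: 0.0587
grasp_force: 77.7
from [0.5277 0.0552 0.0287] [3.1406e+00 7.0000e-04 2.7392e+00] t 4.9 w 0.0587
5 rows: offset [ 0.0003   0.0001  -0.01425] twist -0.00097 step 0.0003
```

```bash
python3 - <<'E'
from m import *
b=[A((76,353),.019),A((240,308),.019)];print(b,dirn(b[1],b[0]),(b[0]+b[1])/2)
i=cv2.imread("pics/top0.png"); crop(i,220,180,66,66,9,"pics/v.png")
E
python3 -m pendant '[{"hand":0,"offset":[0,0,-0.03],"twist":0},{"hand":0,"offset":[0,0,-0.03],"twist":0},{"hand":0,"offset":[0,0,-0.03],"twist":0},{"hand":0,"offset":[0,0,-0.01],"twist":0},{"hand":0,"offset":[0,0,0],"twist":0}]'
```

```text
lugs [0.44275 0.0909 ] mouth [0.56695 0.03905] end [0.6336  0.00995] screw [0.5427 0.0494] (np.float64(-22.7), np.float64(0.1346)) (np.float64(-23.0), np.float64(0.2073)) (np.float64(66.5), np.float64(0.0857)) (np.float64(69.2), np.float64(0.0649)) (np.float64(69.0), np.float64(0.0588))
vise far [array([0.4912, 0.3399]), array([0.5143, 0.2455])] near [array([0.4161, 0.3239]), array([0.4389, 0.2215])] (np.float64(103.8), np.float64(0.0972)) (np.float64(102.6), np.float64(0.1049)) ctr [0.465125 0.2827  ] (np.float64(14.9), np.float64(0.0779))
h [0.2874 0.3005] [0.3178 0.1902]
S [array([ 0.4269, -0.1125]), array([ 0.372 , -0.2554]), array([ 0.6797, -0.221 ]), array([ 0.6264, -0.3547])] (np.float64(-23.2), np.float64(0.2751)) (np.float64(69.0), np.float64(0.1531)) ctr [ 0.52585 -0.2382 ]
L [array([ 0.3598, -0.2773]), array([ 0.2975, -0.4158]), array([ 0.6081, -0.3868])] (np.float64(-23.8), np.float64(0.2714)) (np.float64(65.8), np.float64(0.1519)) ctr [ 0.4528 -0.4013]
[array([0.4411, 0.3446]), array([0.4715, 0.2255])] (np.float64(104.3), np.float64(0.1229)) [0.4563  0.28505]
time: 5.32
position: [0.5286, 0.0545, 0.1298]
orientation: [3.141, 0.004, 2.739]
wrist_force: [1.6, 0.1, -7.8]
width: 0.0587
grasp_force: 81.6
```

View pics/v.png

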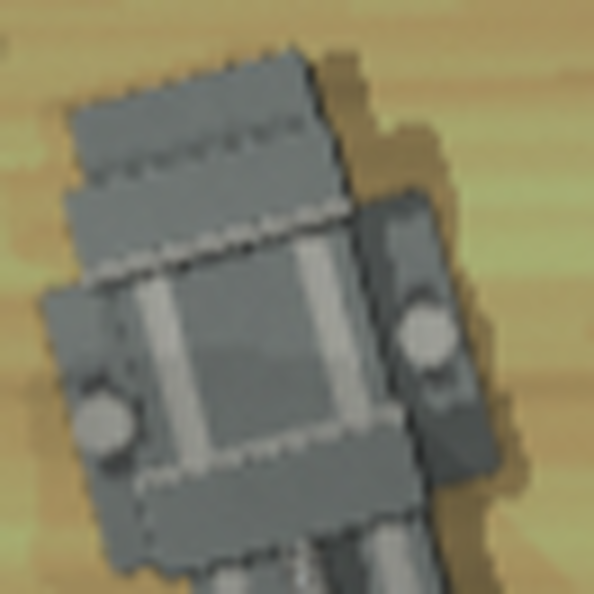

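The vise close-up shows the far jaw's inner top edge running (88,268)-(352,203) and the near jaw's (138,476)-(400,405). The bolts are at (104,422) and (428,332).

```bash
python3 - <<'E' | tail -3
from m import *
def C(p,z): return onz("top",220+(p[0]+.5)/9-.5,180+(p[1]+.5)/9-.5,z)[:2]
f=[C((88,268),.062),C((352,203),.062)];n=[C((138,476),.062),C((400,405),.062)]
print("mid far",sum(f)/2,"near",sum(n)/2,dirn(f[1],f[0]),dirn(n[1],n[0]),dirn(sum(n)/2,sum(f)/2))
b=[C((104,424),.016),C((428,334),.016)];print(b,dirn(b[1],b[0]),sum(b)/2)
print("ctr",(sum(f)+sum(n))/4)
E
```

```text
mid far [0.5045  0.29505] near [0.4301  0.27775] (np.float64(102.8), np.float64(0.0982)) (np.float64(104.1), np.float64(0.0976)) (np.float64(13.1), np.float64(0.0764))
[array([0.4402, 0.3452]), array([0.4714, 0.2248])] (np.float64(104.5), np.float64(0.1244)) [0.4558 0.285 ]
ctr [0.4673 0.2864]
```

```bash
python3 p.py .4735 .2549 .1300 1.806 10
```

```text
from [0.5286 0.0545 0.1298] [3.1411 0.0036 2.7389] t 5.32 w 0.0587
10 rows: offset [ 1.912e-02  9.950e-03 -2.000e-05] twist 0.09329 step 0.0216
```

```bash
python3 -m pendant '[{"hand":0,"offset":[0.0191,0.01,0],"twist":0.0933},{"hand":0,"offset":[0.0191,0.01,0],"twist":0.0933},{"hand":0,"offset":[0.0191,0.01,0],"twist":0.0933},{"hand":0,"offset":[0.0191,0.01,0],"twist":0.0933},{"hand":0,"offset":[0.0191,0.01,0],"twist":0.0933},{"hand":0,"offset":[0.0191,0.01,0],"twist":0.0933},{"hand":0,"offset":[0.0191,0.01,0],"twist":0.0933},{"hand":0,"offset":[0.0191,0.01,0],"twist":0.0933},{"hand":0,"offset":[0.0191,0.01,0],"twist":0.0933},{"hand":0,"offset":[0.0191,0.01,0],"twist":0.0933},{"hand":0,"offset":[0,0,0],"twist":0},{"hand":0,"offset":[0,0,0],"twist":0}]'; python3 p.py .4735 .2549 .061 1.806 4
python3 - <<'E'
from h import *
i=camera("side");cv2.imwrite("pics/side2.png",i)
crop(i,225,190,133,110,5.5,"pics/side2c.png");cv2.imwrite("pics/top2.png",camera("top"))
E
```

```text
time: 6.32
position: [0.4709, 0.2556, 0.1251]
orientation: [-3.137, 0.001, 1.809]
wrist_force: [-0.0, -0.8, -7.7]
width: 0.0588
grasp_force: 81.5
from [0.4709 0.2556 0.1251] [-3.1368e+00  1.3000e-03  1.8087e+00] t 6.32 w 0.0588
4 rows: offset [-0.00033  0.00059  0.01602] twist 0.00067 step 0.0007
```

View pics/side2c.png

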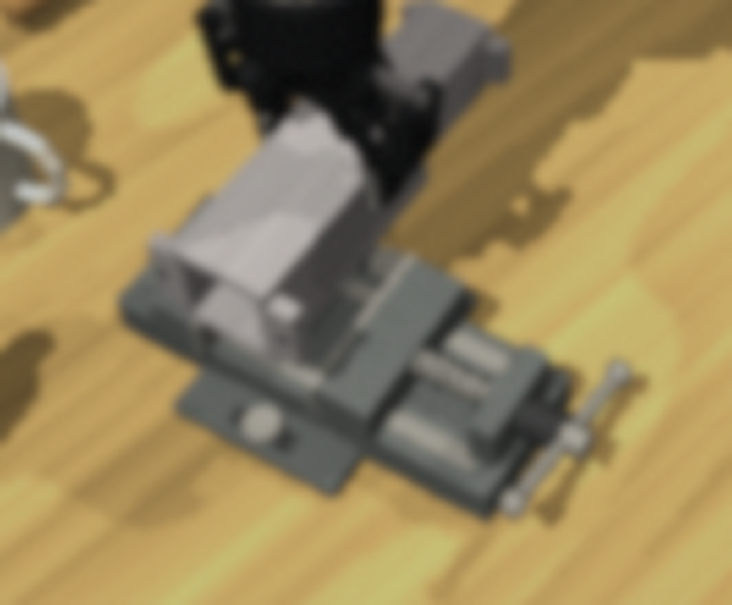

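The side view shows the pair level over the gap. Its lug is at crop (285,308), and the near-jaw +y end corners are at about (322,385) inner and (368,418) outer. I'll compare these with predictions.

Run:
```python
from h import *
s=observe();t=np.array(s["position"]);a=s["orientation"][2]+np.pi
u=np.array([np.cos(a),np.sin(a),0]);w=np.array([-u[1],u[0],0]);k=np.array([0,0,1])
core=t-.025*u; core[2]=t[2]-.0287
def pc(p): q=proj("side",p);return np.round(((q-[225,190])+.5)*5.5-.5,0)
for al in(-.07,-.06):
  for la in(-.046,.046):
    for z in(.008,.052): print("lug",al,la,z,pc(core+al*u+la*w+z*k))
print("body top back",pc(core-.07*u-.03*w+.06*k),pc(core-.07*u+.03*w+.06*k))
g=np.array([.466,.286,0]);th=np.radians(13.5);X=np.array([np.cos(th),np.sin(th),0]);Y=np.array([-X[1],X[0],0])
for x in(-.071,-.036,.036,.071): print("jaw",x,pc(g+x*X+.05*Y+.062*k),pc(g+x*X-.05*Y+.062*k))
```

```text
lug -0.07 -0.046 0.008 [310. 369.]
lug -0.07 -0.046 0.052 [301. 320.]
lug -0.07 0.046 0.008 [168. 291.]
lug -0.07 0.046 0.052 [155. 242.]
lug -0.06 -0.046 0.008 [321. 354.]
lug -0.06 -0.046 0.052 [313. 306.]
lug -0.06 0.046 0.008 [180. 278.]
lug -0.06 0.046 0.052 [168. 228.]
body top back [273. 297.] [178. 245.]
jaw -0.071 [367. 414.] [470. 280.]
jaw -0.036 [313. 384.] [418. 253.]
jaw 0.036 [206. 325.] [314. 200.]
jaw 0.071 [155. 298.] [265. 175.]
```

```bash
python3 -m pendant '[{"hand":0,"offset":[0.0015,0.001,0],"twist":0},{"hand":0,"offset":[0.0015,0.001,0],"twist":0},{"hand":0,"offset":[0,0,0],"twist":0},{"hand":0,"offset":[0,0,0],"twist":0}]'; python3 p.py .4725 .2588 .061 1.806 4
python3 -c "
from h import *
i=camera('top');cv2.imwrite('pics/top3.png',i)"
```

```text
time: 6.75
position: [0.474, 0.2585, 0.1283]
orientation: [3.141, 0.0, 1.805]
wrist_force: [0.4, -0.1, -7.1]
width: 0.0588
grasp_force: 81.5
from [0.474  0.2585 0.1283] [3.1415e+00 2.0000e-04 1.8054e+00] t 6.75 w 0.0588
4 rows: offset [ 0.00017 -0.00034  0.01681] twist -0.00014 step 0.0004
```

```bash
python3 -m pendant '[{"hand":0,"offset":[0,-0.001,0.015],"twist":0},{"hand":0,"offset":[0,0,0.015],"twist":0},{"hand":0,"offset":[0,0,0.015],"twist":0},{"hand":0,"offset":[0,0,0.012],"twist":0},{"hand":0,"offset":[0,0,0.005],"twist":0},{"hand":0,"offset":[0,0,0],"twist":0}]';  python3 -m pendant '[{"hand":0,"offset":[0,0,0.002],"twist":0},{"hand":0,"offset":[0,0,0.001],"twist":0},{"hand":0,"offset":[0,0,0],"twist":0}]'
```

```text
time: 7.3
position: [0.4718, 0.258, 0.0651]
orientation: [-3.139, 0.0, 1.806]
wrist_force: [-1.1, -1.8, -7.7]
width: 0.0587
grasp_force: 81.2
time: 7.55
position: [0.4735, 0.2588, 0.064]
orientation: [3.14, -0.0, 1.806]
wrist_force: [0.5, -0.2, -8.1]
width: 0.0588
grasp_force: 81.3
```

Run:
```python
from h import *
i=camera("side");cv2.imwrite("pics/side3.png",i);t=camera("top");cv2.imwrite("pics/top4.png",t)
a=cv2.resize(i[200:280,235:335],None,fx=4,fy=4,interpolation=cv2.INTER_CUBIC);b=cv2.resize(t[170:250,215:315],None,fx=4,fy=4,interpolation=cv2.INTER_CUBIC)
cv2.imwrite("pics/ab3.png",np.hstack([a,b]))
```

```text
(no output)
```

View pics/ab3.png

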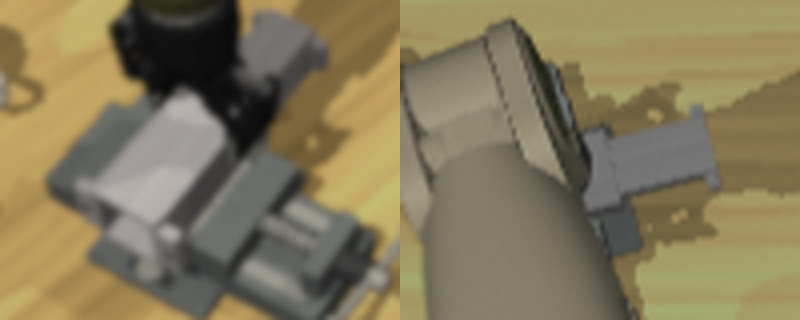

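The pair sits between the jaws: in the left half the lugs at (85,185) and (170,235) are just past the jaw end. I'll lower until contact.

```bash
python3 -m pendant '[{"hand":0,"offset":[0,0,0.0015],"twist":0},{"hand":0,"offset":[0,0,0],"twist":0},{"hand":0,"offset":[0,0,0],"twist":0}]'; python3 -m pendant '[{"hand":0,"offset":[0,0,0.0015],"twist":0},{"hand":0,"offset":[0,0,0],"twist":0},{"hand":0,"offset":[0,0,0],"twist":0}]'
```

```text
time: 7.9
position: [0.4729, 0.2586, 0.0618]
orientation: [3.141, 0.0, 1.806]
wrist_force: [0.1, 0.1, -7.6]
width: 0.0584
grasp_force: 81.4
time: 8.15
position: [0.4731, 0.2587, 0.0608]
orientation: [3.141, 0.0, 1.806]
wrist_force: [-2.2, -0.2, -1.3]
width: 0.0588
grasp_force: 81.8
```

```bash
python3 -m pendant '[{"hand":1,"offset":[0,0,0],"twist":0},{"hand":1,"offset":[0,0,0],"twist":0},{"hand":1,"offset":[0,0,0],"twist":0},{"hand":1,"offset":[0,0,0],"twist":0},{"hand":1,"offset":[0,0,-0.02],"twist":0},{"hand":1,"offset":[0,0,-0.02],"twist":0},{"hand":1,"offset":[-0.025,0,0],"twist":0},{"hand":1,"offset":[-0.025,0,0],"twist":0},{"hand":1,"offset":[-0.025,0,0],"twist":0},{"hand":1,"offset":[0,0,0],"twist":0},{"hand":1,"offset":[0,0,0],"twist":0}]'
python3 - <<'E'
from h import *
s=observe();print(s["position"],s["orientation"])
i=camera("side");cv2.imwrite("pics/side5.png",i);t=camera("top");cv2.imwrite("pics/top5.png",t)
a=cv2.resize(i[165:265,235:335],None,fx=4,fy=4,interpolation=cv2.INTER_CUBIC);b=cv2.resize(t[160:260,215:315],None,fx=4,fy=4,interpolation=cv2.INTER_CUBIC)
cv2.imwrite("pics/ab5.png",np.hstack([a,b]))
E
```

```text
time: 9.07
position: [0.4909, 0.1848, 0.1006]
orientation: [3.141, -0.0, 1.804]
wrist_force: [0.3, 0.0, -0.4]
width: 0.0853
grasp_force: 0.0
[0.49091357 0.18484682 0.10056584] [ 3.14082444e+00 -1.52219480e-04  1.80351777e+00]
```

View pics/ab5.png

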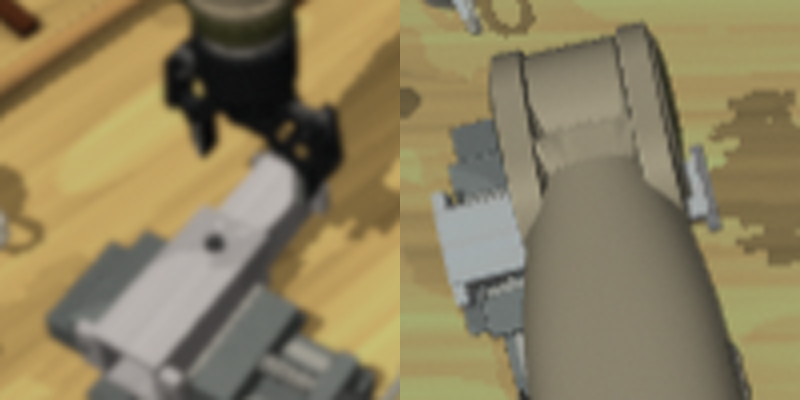

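The small sleeve's plain part is below the open gripper, with its lugs at (318,200) in the left half and (705,190) in the right. The large lugs are behind the jaw end. I'll descend and grip.

```bash
python3 -c "
from h import *
sc=onz('side',288.1,225.1,.093);print(sc, observe()['position'])"
python3 -m pendant '[{"hand":1,"offset":[0,0,0.02],"twist":0},{"hand":1,"offset":[0,0,0.02],"twist":0},{"hand":1,"offset":[0,0,0.02],"twist":0},{"hand":1,"offset":[0,0,0.0025],"twist":0},{"hand":1,"offset":[0,0,0],"twist":0},{"hand":0,"offset":[0,0,0],"twist":0},{"hand":0,"offset":[0,0,0],"twist":0},{"hand":0,"offset":[0,0,0],"twist":0},{"hand":0,"offset":[0,0,0],"twist":0},{"hand":0,"offset":[0,0,0],"twist":0},{"hand":0,"offset":[0,0,0],"twist":0},{"hand":0,"offset":[0,0,0],"twist":0}]' 80;python3 -m pendant '[{"hand":0,"offset":[0,0,0],"twist":0},{"hand":0,"offset":[0,0,0],"twist":0}]'
```

```text
[0.4811 0.2431 0.093 ] [0.49038869 0.18599155 0.10037118]
time: 10.17
position: [0.4911, 0.1859, 0.039]
orientation: [3.14, -0.0, 1.806]
wrist_force: [-0.8, -0.7, 5.7]
width: 0.0443
grasp_force: 80.4
time: 10.33
position: [0.491, 0.1859, 0.039]
orientation: [3.14, -0.0, 1.806]
wrist_force: [-1.0, -0.4, 6.8]
width: 0.044
grasp_force: 80.5
```

```bash
python3 -m pendant '[{"hand":0,"offset":[-0.003,0,-0.0005],"twist":0},{"hand":0,"offset":[-0.003,0,0],"twist":0},{"hand":0,"offset":[-0.003,0,0],"twist":0},{"hand":0,"offset":[-0.003,0,0],"twist":0},{"hand":0,"offset":[-0.003,0,0],"twist":0}]';python3 -m pendant '[{"hand":0,"offset":[-0.004,0,0],"twist":0},{"hand":0,"offset":[-0.004,0,0],"twist":0},{"hand":0,"offset":[-0.004,0,0],"twist":0},{"hand":0,"offset":[-0.004,0,0],"twist":0}]'
python3 - <<'E'
from h import *
i=camera("side");cv2.imwrite("pics/side6.png",i)
g=cv2.cvtColor(i,cv2.COLOR_BGR2GRAY)
p=g[205:245,270:310];print(p.min(),np.argwhere(p<p.min()+18).mean(0)[::-1]+[270,205])
q=cv2.cvtColor(cv2.imread("pics/side5.png"),cv2.COLOR_BGR2GRAY)[215:235,278:298];print(q.min(),np.argwhere(q<q.min()+18).mean(0)[::-1]+[278,215])
E
```

```text
time: 10.75
position: [0.4931, 0.1751, 0.0386]
orientation: [3.14, -0.009, 1.809]
wrist_force: [-4.2, 18.2, 1.4]
width: 0.0445
grasp_force: 81.1
time: 11.08
position: [0.4962, 0.1598, 0.0383]
orientation: [3.141, -0.01, 1.809]
wrist_force: [-4.2, 18.3, 1.7]
width: 0.044
grasp_force: 81.2
12 [304.86666667 207.        ]
59 [292.78571429 229.71428571]
```

Run:
```python
from h import *
a=cv2.imread("pics/side5.png");b=cv2.imread("pics/side6.png")
t=a[220:231,283:294];r=b[205:245,270:310]
m=cv2.matchTemplate(r,t,cv2.TM_CCOEFF_NORMED);_,v,_,l=cv2.minMaxLoc(m);print(v,l[0]+270+5,l[1]+205+5)
```

```text
0.9243279099464417 289 223
```

The large sleeve moved about 6 mm and caught, so the small sleeve is now sliding out. I'll continue the pull.

```bash
python3 -m pendant '[{"hand":0,"offset":[-0.005,0,0],"twist":0},{"hand":0,"offset":[-0.005,0,0],"twist":0},{"hand":0,"offset":[-0.005,0,0],"twist":0},{"hand":0,"offset":[-0.005,0,0],"twist":0},{"hand":0,"offset":[-0.005,0,0],"twist":0},{"hand":0,"offset":[-0.005,0,0],"twist":0}]';python3 -m pendant '[{"hand":0,"offset":[-0.005,0,0],"twist":0},{"hand":0,"offset":[-0.005,0,0],"twist":0},{"hand":0,"offset":[-0.005,0,0],"twist":0},{"hand":0,"offset":[-0.005,0,0],"twist":0},{"hand":0,"offset":[-0.01,0,0],"twist":0},{"hand":0,"offset":[-0.01,0,0],"twist":0},{"hand":0,"offset":[0,0,0],"twist":0},{"hand":0,"offset":[0,0,0],"twist":0}]'
python3 - <<'E'
from h import *
i=camera("side");cv2.imwrite("pics/side7.png",i);i=camera("top");cv2.imwrite("pics/top7.png",i)
a=cv2.imread("pics/side5.png");b=cv2.imread("pics/side7.png")
t=a[220:231,283:294];r=b[205:245,270:310]
m=cv2.matchTemplate(r,t,cv2.TM_CCOEFF_NORMED);_,v,_,l=cv2.minMaxLoc(m);print(v,l[0]+270+5,l[1]+205+5)
E
```

```text
time: 11.63
position: [0.5046, 0.127, 0.0385]
orientation: [3.141, -0.001, 1.807]
wrist_force: [-0.5, 3.6, 2.7]
width: 0.0443
grasp_force: 82.0
time: 12.3
position: [0.5141, 0.0866, 0.0382]
orientation: [-3.141, 0.0, 1.804]
wrist_force: [-0.6, 0.7, -2.5]
width: 0.0443
grasp_force: 82.1
0.9583690166473389 289 224
```

```bash
python3 -m pendant '[{"hand":0,"offset":[0,0,-0.03],"twist":0},{"hand":0,"offset":[0,0,-0.03],"twist":0},{"hand":0,"offset":[0,0,-0.03],"twist":0},{"hand":0,"offset":[0,0,-0.015],"twist":0},{"hand":0,"offset":[0,0,0],"twist":0},{"hand":0,"offset":[0,0,0],"twist":0}]'; python3 p.py .519 -.233 .143 2.737 11
python3 - <<'E'
from h import *
i=cv2.imread("pics/top7.png");cv2.imwrite("pics/g7.png",i)
# tray inner floor / rim check: screw in side7 -> large position
print(onz("side",289.1,223.8,.093))
E
```

```text
time: 12.9
position: [0.5144, 0.0878, 0.1438]
orientation: [3.14, 0.0, 1.807]
wrist_force: [-0.5, 0.0, -2.8]
width: 0.0446
grasp_force: 82.5
from [0.5144 0.0878 0.1438] [3.1396e+00 5.0000e-04 1.8066e+00] t 12.9 w 0.0446
11 rows: offset [-2.418e-02 -1.816e-02  7.000e-05] twist -0.08458 step 0.0302
[0.4827 0.2376 0.093 ]
```

```bash
python3 -m pendant '[{"hand":0,"offset":[-0.0242,-0.0182,0],"twist":-0.0846},{"hand":0,"offset":[-0.0242,-0.0182,0],"twist":-0.0846},{"hand":0,"offset":[-0.0242,-0.0182,0],"twist":-0.0846},{"hand":0,"offset":[-0.0242,-0.0182,0],"twist":-0.0846},{"hand":0,"offset":[-0.0242,-0.0182,0],"twist":-0.0846},{"hand":0,"offset":[-0.0242,-0.0182,0],"twist":-0.0846},{"hand":0,"offset":[-0.0242,-0.0182,0],"twist":-0.0846},{"hand":0,"offset":[-0.0242,-0.0182,0],"twist":-0.0846},{"hand":0,"offset":[-0.0242,-0.0182,0],"twist":-0.0846},{"hand":0,"offset":[-0.0242,-0.0182,0],"twist":-0.0846},{"hand":0,"offset":[-0.0242,-0.0182,0],"twist":-0.0846},{"hand":0,"offset":[0,0,0],"twist":0}]'; python3 -m pendant '[{"hand":0,"offset":[0,0,0.03],"twist":0},{"hand":0,"offset":[0,0,0.03],"twist":0},{"hand":0,"offset":[0,0,0.03],"twist":0},{"hand":0,"offset":[0,0,0],"twist":0},{"hand":0,"offset":[0,0,0],"twist":0}]'; python3 p.py .519 -.233 .007 2.737 5;python3 -c "
from h import *
cv2.imwrite('pics/side8.png',camera('side'))
i=camera('top');cv2.imwrite('pics/top8.png',i)"
```

```text
time: 13.9
position: [0.5196, -0.2385, 0.1407]
orientation: [-3.14, 0.001, 2.736]
wrist_force: [1.0, -0.1, -2.2]
width: 0.0437
grasp_force: 82.7
time: 14.32
position: [0.5154, -0.2318, 0.0502]
orientation: [3.14, -0.008, 2.737]
wrist_force: [0.0, -0.7, -1.3]
width: 0.0443
grasp_force: 82.6
from [ 0.5154 -0.2318  0.0502] [ 3.1404 -0.0076  2.7366] t 14.32 w 0.0443
5 rows: offset [-7.60e-04  6.00e-05  8.64e-03] twist -9e-05 step 0.0008
```

Lowering to the floor by feel.

```bash
python3 -m pendant '[{"hand":0,"offset":[0,0,0.012],"twist":0},{"hand":0,"offset":[0,0,0.012],"twist":0},{"hand":0,"offset":[0,0,0.012],"twist":0},{"hand":0,"offset":[0,0,0.004],"twist":0},{"hand":0,"offset":[0,0,0],"twist":0},{"hand":0,"offset":[0,0,0],"twist":0}]';python3 -m pendant '[{"hand":0,"offset":[0,0,0.001],"twist":0},{"hand":0,"offset":[0,0,0],"twist":0}]'; python3 -m pendant '[{"hand":0,"offset":[0,0,0.0015],"twist":0},{"hand":0,"offset":[0,0,0],"twist":0},{"hand":0,"offset":[0,0,0],"twist":0}]'
```

```text
time: 14.92
position: [0.519, -0.2342, 0.0147]
orientation: [-3.141, 0.002, 2.737]
wrist_force: [-0.3, -0.6, -2.1]
width: 0.0442
grasp_force: 82.7
time: 15.08
position: [0.5189, -0.2343, 0.0134]
orientation: [-3.141, 0.002, 2.737]
wrist_force: [-0.4, -0.5, -1.3]
width: 0.0443
grasp_force: 82.7
time: 15.33
position: [0.5182, -0.2338, 0.0109]
orientation: [-3.142, 0.0, 2.737]
wrist_force: [0.5, 0.0, -2.0]
width: 0.0441
grasp_force: 82.7
```

```bash
python3 -m pendant '[{"hand":0,"offset":[0,0,0.002],"twist":0},{"hand":0,"offset":[0,0,0],"twist":0},{"hand":0,"offset":[0,0,0],"twist":0}]'; python3 -m pendant '[{"hand":0,"offset":[0,0,0.0015],"twist":0},{"hand":0,"offset":[0,0,0],"twist":0},{"hand":0,"offset":[0,0,0],"twist":0}]'
```

```text
time: 15.58
position: [0.518, -0.2337, 0.0086]
orientation: [3.142, -0.0, 2.737]
wrist_force: [-0.5, 0.2, -2.4]
width: 0.044
grasp_force: 82.7
time: 15.83
position: [0.5183, -0.2339, 0.0076]
orientation: [-3.141, 0.0, 2.737]
wrist_force: [-0.9, 0.2, 1.4]
width: 0.0441
grasp_force: 83.0
```

```bash
python3 -m pendant '[{"hand":1,"offset":[0,0,0],"twist":0},{"hand":1,"offset":[0,0,0],"twist":0},{"hand":1,"offset":[0,0,0],"twist":0},{"hand":1,"offset":[0,0,0],"twist":0},{"hand":1,"offset":[0,0,0],"twist":0},{"hand":1,"offset":[0,0,-0.025],"twist":0},{"hand":1,"offset":[0,0,-0.04],"twist":0},{"hand":1,"offset":[0,0,-0.04],"twist":0},{"hand":1,"offset":[0,0,-0.04],"twist":0},{"hand":1,"offset":[0,0,-0.005],"twist":0},{"hand":1,"offset":[0,0,0],"twist":0},{"hand":1,"offset":[0,0,0],"twist":0}]';python3 p.py .469 .276 .15 1.806 15
```

```text
time: 16.83
position: [0.5182, -0.2338, 0.1573]
orientation: [-3.141, 0.001, 2.737]
wrist_force: [-0.2, -0.1, -0.5]
width: 0.0853
grasp_force: 0.0
from [ 0.5182 -0.2338  0.1573] [-3.1414e+00  8.0000e-04  2.7366e+00] t 16.83 w 0.0853
15 rows: offset [0.0285  0.02101 0.00048] twist 0.06204 step 0.0354
```

```bash
python3 -m pendant '[{"hand":1,"offset":[0.0285,0.021,0],"twist":0.062},{"hand":1,"offset":[0.0285,0.021,0],"twist":0.062},{"hand":1,"offset":[0.0285,0.021,0],"twist":0.062},{"hand":1,"offset":[0.0285,0.021,0],"twist":0.062},{"hand":1,"offset":[0.0285,0.021,0],"twist":0.062},{"hand":1,"offset":[0.0285,0.021,0],"twist":0.062},{"hand":1,"offset":[0.0285,0.021,0],"twist":0.062},{"hand":1,"offset":[0.0285,0.021,0],"twist":0.062},{"hand":1,"offset":[0.0285,0.021,0],"twist":0.062},{"hand":1,"offset":[0.0285,0.021,0],"twist":0.062}]';  python3 -m pendant '[{"hand":1,"offset":[0.0285,0.021,0],"twist":0.062},{"hand":1,"offset":[0.0285,0.021,0],"twist":0.062},{"hand":1,"offset":[0.0285,0.021,0],"twist":0.062},{"hand":1,"offset":[0.0285,0.021,0],"twist":0.062},{"hand":1,"offset":[0.0285,0.021,0],"twist":0.062},{"hand":1,"offset":[0,0,0],"twist":0},{"hand":1,"offset":[0,0,0],"twist":0}]';python3 p.py .469 .276 .061 1.806 4
```

```text
time: 17.67
position: [0.4288, 0.1051, 0.155]
orientation: [-3.138, -0.002, 2.113]
wrist_force: [1.9, -0.3, -0.1]
width: 0.0855
grasp_force: 0.0
time: 18.25
position: [0.4674, 0.2769, 0.1543]
orientation: [-3.137, 0.001, 1.81]
wrist_force: [0.1, -0.4, 0.3]
width: 0.0851
grasp_force: 0.0
from [0.4674 0.2769 0.1543] [-3.1369e+00  9.0000e-04  1.8099e+00] t 18.25 w 0.0851
4 rows: offset [-0.00032  0.00035  0.02333] twist 0.00098 step 0.0005
```

```bash
python3 -m pendant '[{"hand":1,"offset":[0,0.001,0.03],"twist":0},{"hand":1,"offset":[0,0,0.03],"twist":0},{"hand":1,"offset":[0,0,0.02],"twist":0},{"hand":1,"offset":[0,0,0.01],"twist":0},{"hand":1,"offset":[0,0,0.005],"twist":0},{"hand":1,"offset":[0,0,0],"twist":0},{"hand":1,"offset":[0,0,0],"twist":0}]'
```

```text
time: 18.83
position: [0.47, 0.2759, 0.0628]
orientation: [3.141, 0.0, 1.806]
wrist_force: [0.4, 0.0, 0.3]
width: 0.0853
grasp_force: 0.0
```

```bash
python3 -m pendant '[{"hand":1,"offset":[0,0,0.0015],"twist":0},{"hand":0,"offset":[0,0,0],"twist":0},{"hand":0,"offset":[0,0,0],"twist":0},{"hand":0,"offset":[0,0,0],"twist":0},{"hand":0,"offset":[0,0,0],"twist":0},{"hand":0,"offset":[0,0,0],"twist":0},{"hand":0,"offset":[0,0,0],"twist":0},{"hand":0,"offset":[0,0,0],"twist":0},{"hand":0,"offset":[0,0,0],"twist":0}]' 70; python3 -m pendant '[{"hand":0,"offset":[0.0015,0,-0.001],"twist":0},{"hand":0,"offset":[0.0015,0,-0.001],"twist":0},{"hand":0,"offset":[0,0,-0.015],"twist":0},{"hand":0,"offset":[0,0,-0.03],"twist":0},{"hand":0,"offset":[0,0,-0.03],"twist":0},{"hand":0,"offset":[0,0,-0.03],"twist":0},{"hand":0,"offset":[0,0,0],"twist":0},{"hand":0,"offset":[0,0,0],"twist":0}]'
```

```text
time: 19.58
position: [0.47, 0.2764, 0.062]
orientation: [3.14, -0.0, 1.807]
wrist_force: [-1.3, -0.8, 6.3]
width: 0.0584
grasp_force: 78.4
time: 20.25
position: [0.4699, 0.2797, 0.1687]
orientation: [3.138, -0.0, 1.807]
wrist_force: [0.1, 0.1, -5.9]
width: 0.0585
grasp_force: 77.8
```

```bash
python3 p.py .49 .0 .1687 1.807 9; python3 -m pendant '[{"hand":0,"offset":[-0.03,0.0125,0],"twist":0},{"hand":0,"offset":[-0.03,-0.008,0],"twist":0}]' >/dev/null; python3 p.py .49 .0 .1687 1.807 7
```

```text
from [0.4699 0.2797 0.1687] [ 3.1384e+00 -4.0000e-04  1.8069e+00] t 20.25 w 0.0585
9 rows: offset [-0.03074 -0.0051   0.     ] twist -2e-05 step 0.0312
from [0.4889 0.2225 0.1654] [3.1413e+00 3.0000e-04 1.8097e+00] t 20.42 w 0.0588
7 rows: offset [-0.03093 -0.00734 -0.00047] twist 0.00039 step 0.0318
```

```bash
python3 -m pendant '[{"hand":0,"offset":[-0.031,-0.007,0],"twist":0},{"hand":0,"offset":[-0.031,-0.007,0],"twist":0},{"hand":0,"offset":[-0.031,-0.007,0],"twist":0},{"hand":0,"offset":[-0.031,-0.007,0],"twist":0},{"hand":0,"offset":[-0.031,-0.007,0],"twist":0},{"hand":0,"offset":[-0.031,-0.007,0],"twist":0},{"hand":0,"offset":[-0.031,-0.007,0],"twist":0},{"hand":0,"offset":[0,0,0],"twist":0},{"hand":0,"offset":[0,0,0],"twist":0}]';python3 p.py .423 -.387 .167 2.733 12
```

```text
time: 21.17
position: [0.4889, -0.0019, 0.1653]
orientation: [-3.138, -0.002, 1.803]
wrist_force: [-0.8, -0.5, -5.1]
width: 0.0588
grasp_force: 78.1
from [ 0.4889 -0.0019  0.1653] [-3.1377e+00 -1.8000e-03  1.8028e+00] t 21.17 w 0.0588
12 rows: offset [-0.02283 -0.02486 -0.00015] twist -0.07751 step 0.0338
```

```bash
python3 -m pendant '[{"hand":0,"offset":[-0.0228,-0.0249,0],"twist":-0.0775},{"hand":0,"offset":[-0.0228,-0.0249,0],"twist":-0.0775},{"hand":0,"offset":[-0.0228,-0.0249,0],"twist":-0.0775},{"hand":0,"offset":[-0.0228,-0.0249,0],"twist":-0.0775},{"hand":0,"offset":[-0.0228,-0.0249,0],"twist":-0.0775},{"hand":0,"offset":[-0.0228,-0.0249,0],"twist":-0.0775},{"hand":0,"offset":[-0.0228,-0.0249,0],"twist":-0.0775},{"hand":0,"offset":[-0.0228,-0.0249,0],"twist":-0.0775},{"hand":0,"offset":[-0.0228,-0.0249,0],"twist":-0.0775},{"hand":0,"offset":[-0.0228,-0.0249,0],"twist":-0.0775},{"hand":0,"offset":[-0.0228,-0.0249,0],"twist":-0.0775},{"hand":0,"offset":[-0.0228,-0.0249,0],"twist":-0.0775}]';python3 -m pendant '[{"hand":0,"offset":[0,0,0],"twist":0},{"hand":0,"offset":[0,0,0],"twist":0},{"hand":0,"offset":[0,0,0],"twist":0}]';python3 p.py .423 -.387 .045 2.733 5
```

```text
time: 22.17
position: [0.425, -0.3857, 0.1658]
orientation: [3.14, -0.003, 2.741]
wrist_force: [0.9, 0.6, -4.9]
width: 0.0585
grasp_force: 78.5
time: 22.42
position: [0.425, -0.384, 0.1657]
orientation: [3.139, -0.004, 2.737]
wrist_force: [0.3, 0.2, -6.3]
width: 0.0588
grasp_force: 79.1
from [ 0.425  -0.384   0.1657] [ 3.1391 -0.0037  2.737 ] t 22.42 w 0.0588
5 rows: offset [ 0.00013 -0.00071  0.02414] twist 0.0008 step 0.0007
```

```bash
python3 -m pendant '[{"hand":0,"offset":[0,-0.0035,0.03],"twist":0},{"hand":0,"offset":[0,0,0.03],"twist":0},{"hand":0,"offset":[0,0,0.03],"twist":0},{"hand":0,"offset":[0,0,0.02],"twist":0},{"hand":0,"offset":[0,0,0.01],"twist":0},{"hand":0,"offset":[0,0,0.003],"twist":0},{"hand":0,"offset":[0,0,0],"twist":0},{"hand":0,"offset":[0,0,0],"twist":0}]';python3 -m pendant '[{"hand":0,"offset":[0,0,0.002],"twist":0},{"hand":0,"offset":[0,0,0],"twist":0},{"hand":0,"offset":[0,0,0],"twist":0}]'; python3 -m pendant '[{"hand":0,"offset":[0,0,0.0015],"twist":0},{"hand":0,"offset":[0,0,0],"twist":0},{"hand":0,"offset":[0,0,0],"twist":0}]'
```

```text
time: 23.08
position: [0.4248, -0.3894, 0.0461]
orientation: [-3.141, 0.002, 2.737]
wrist_force: [-0.2, 0.7, -5.6]
width: 0.0587
grasp_force: 78.9
time: 23.33
position: [0.4244, -0.3897, 0.0438]
orientation: [-3.141, 0.002, 2.737]
wrist_force: [-0.8, -0.3, -4.4]
width: 0.0592
grasp_force: 79.0
time: 23.58
position: [0.4238, -0.3892, 0.0414]
orientation: [-3.142, 0.0, 2.736]
wrist_force: [0.6, -0.6, -5.3]
width: 0.0588
grasp_force: 79.0
```

```bash
python3 -m pendant '[{"hand":0,"offset":[0,0,0.003],"twist":0},{"hand":0,"offset":[0,0,0],"twist":0},{"hand":0,"offset":[0,0,0],"twist":0}]'; python3 -m pendant '[{"hand":0,"offset":[0,0,0.0015],"twist":0},{"hand":0,"offset":[0,0,0],"twist":0},{"hand":0,"offset":[0,0,0],"twist":0}]';python3 -m pendant '[{"hand":0,"offset":[0,0,0.001],"twist":0},{"hand":0,"offset":[0,0,0],"twist":0},{"hand":0,"offset":[0,0,0],"twist":0}]'
```

```text
time: 23.83
position: [0.4237, -0.3889, 0.0379]
orientation: [3.141, -0.001, 2.737]
wrist_force: [0.3, 0.6, -4.7]
width: 0.0588
grasp_force: 79.0
time: 24.08
position: [0.4239, -0.3891, 0.0367]
orientation: [3.142, -0.0, 2.737]
wrist_force: [0.7, -0.5, -5.1]
width: 0.0586
grasp_force: 79.0
time: 24.33
position: [0.4241, -0.3893, 0.0361]
orientation: [-3.141, 0.001, 2.737]
wrist_force: [-0.1, 0.7, -2.5]
width: 0.0588
grasp_force: 79.1
```

Contact. I'll release, rise and move aside, then take a last look.

```bash
python3 -m pendant '[{"hand":0,"offset":[0,0,0.0005],"twist":0},{"hand":1,"offset":[0,0,0],"twist":0},{"hand":1,"offset":[0,0,0],"twist":0},{"hand":1,"offset":[0,0,0],"twist":0},{"hand":1,"offset":[0,0,0],"twist":0},{"hand":1,"offset":[0,0,0],"twist":0},{"hand":1,"offset":[0,0,-0.025],"twist":0},{"hand":1,"offset":[0,0,-0.04],"twist":0},{"hand":1,"offset":[0,0,-0.04],"twist":0},{"hand":1,"offset":[0,0,-0.04],"twist":0},{"hand":1,"offset":[0,0,-0.035],"twist":0},{"hand":1,"offset":[0,0,0],"twist":0}]'
python3 -m pendant '[{"hand":1,"offset":[-0.02,-0.036,0],"twist":0},{"hand":1,"offset":[-0.02,-0.036,0],"twist":0},{"hand":1,"offset":[-0.02,-0.036,0],"twist":0},{"hand":1,"offset":[-0.02,0.036,0],"twist":0},{"hand":1,"offset":[0,0.04,0],"twist":0},{"hand":1,"offset":[0,0.04,0],"twist":0},{"hand":1,"offset":[0,0.04,0],"twist":0},{"hand":1,"offset":[0,0.04,0],"twist":0},{"hand":1,"offset":[0,0.04,0],"twist":0},{"hand":1,"offset":[0,0.04,0],"twist":0},{"hand":1,"offset":[0,0.04,0],"twist":0},{"hand":1,"offset":[0,0.04,0],"twist":0}]'
python3 -m pendant '[{"hand":1,"offset":[0,0.04,0],"twist":0},{"hand":1,"offset":[0,0.04,0],"twist":0},{"hand":1,"offset":[0,0.03,0],"twist":0},{"hand":1,"offset":[0,0,0],"twist":0},{"hand":1,"offset":[0,0,0],"twist":0}]'
python3 - <<'E'
from h import *
i=camera("side");cv2.imwrite("pics/side9.png",i);t=camera("top");cv2.imwrite("pics/top9.png",t)
a=cv2.resize(i[60:260,230:480],(400,320));b=cv2.resize(t[140:290,345:532],(400,320),interpolation=cv2.INTER_CUBIC)
c=cv2.resize(t[60:300,40:600],(640,274))
o=np.zeros((594,800,3),np.uint8);o[:320]=np.hstack([a,b]);o[320:,:640]=c
cv2.imwrite("pics/fin.png",o)
E
```

```text
time: 25.33
position: [0.4264, -0.3921, 0.2237]
orientation: [-3.135, 0.012, 2.737]
wrist_force: [1.1, -0.8, 0.8]
width: 0.0852
grasp_force: 0.0
time: 26.33
position: [0.5956, -0.1909, 0.2151]
orientation: [-3.141, 0.0, 2.736]
wrist_force: [0.1, -0.3, -0.0]
width: 0.0855
grasp_force: 0.0
time: 26.75
position: [0.6389, -0.0897, 0.2148]
orientation: [-3.141, -0.0, 2.74]
wrist_force: [0.3, -1.0, 0.3]
width: 0.0853
grasp_force: 0.0
```

View pics/fin.png

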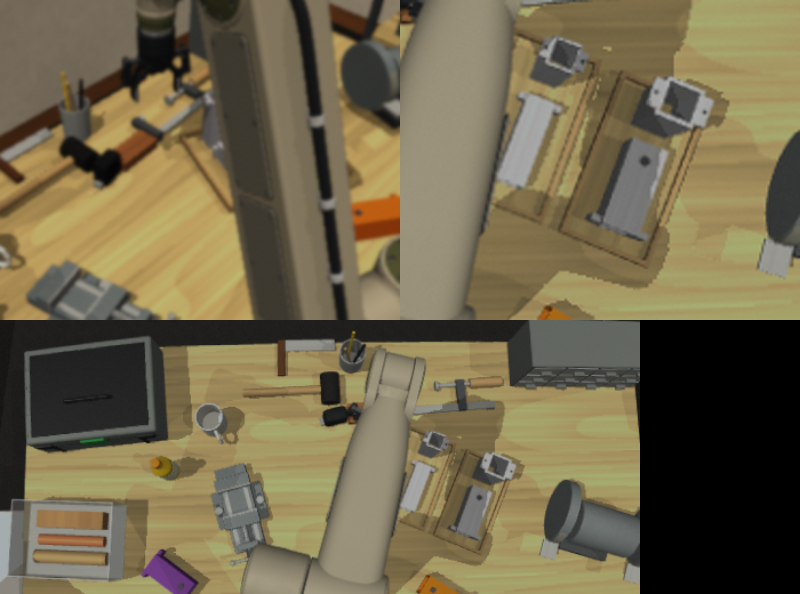

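The final view shows the small sleeve flat in the small tray at (527,140) in the upper right panel. The large sleeve is flat in its tray at (633,190), the vise is empty, and the bystanders in view are in place.

```bash
python3 -c "
from plant import *
print(finish_job())"
```

```text
the job is handed in; nothing more can be done
None
```

The small sleeve was pulled free in the vise, each sleeve now lies flat in the tray for its size, and the job was handed in at about 27 s; no verdict came back.

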